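# Close up the tool case: inner flap, then lid

## Task

Close up the open plywood tool case: first, with the lid still standing open, push the upright inner flap all the way down over the pliers, then push the lid over until it is fully shut. Push with the outside of the fingers or the fingertips only; do not lift or shove the case, and leave the pliers, the sanding block in it and everything else on the table where they are.

Things in the scene. Friction and masses are not known exactly. Their poses are not given: they have to be found in the camera images.
- case: open-topped plywood case, loose, 4 kg, outside 220 (x) x 210 (y) x 80 mm high, walls and floor 8 mm; origin at the centre of its underside; the black carrying handle juts 18 mm out of its -x side, the lid is hinged on its +y side, the flap on its -y side, z up. A divider at y = 0 (top at z = 54 mm) parts a right (-y) from a left (+y) compartment
- flap (a joint): angle of the inner flap about its hinge, rad: 0 = folded down level over the divider, 1.57 = upright; stops at 0 and 1.75. Hinged along the inside of the case's -y wall, it folds towards +y over the right compartment. The hinge is stiff (0.10 N m): the flap stays at any angle, takes about 1 to 3 N at its free edge and must be pushed all the way
- lid (a joint): angle of the lid about its hinge, rad: 0 = fully shut on the rim, 1.57 = upright; stops at 0 and 1.95 (leaning outward, to +y). Hinged on top of the case's +y wall, it swings towards -y. The hinge is stiff (0.34 N m): the lid stays at any angle and takes about 2 to 4 N at its free edge, all the way to shut. It strikes the flap if that is still up
- flap_hinge (a point): middle of the flap's hinge line, which runs along case x: at case (0, -97, 60) mm; fixed to the flap and turning with it
- flap_edge (a point): middle of the free edge of the flap, a light wood board 196 mm wide (along case x), 98 mm from hinge to free edge, 6 mm thick (3 mm either side of the plane through hinge line and this point)
- lid_hinge (a point): middle of the lid's hinge line, which runs along case x: at case (0, 105, 80) mm; fixed to the lid and turning with it
- lid_edge (a point): middle of the free edge of the lid, on its inner face. The lid is a plywood board 220 mm wide (along case x), 210 mm from hinge to free edge, 10 mm thick (its inner face lies in the plane of the hinge line, its outer face 10 mm outside that)
- pliers: pliers with blue grips, 167 mm long, 46 wide, 13 high, lying on the floor of the case's right compartment under the flap; origin at the centre of the underside; to be left alone
- sanding_block: brown cork sanding block, 61 x 101 x 30 mm, lying in the case's left compartment; origin at the centre of the underside; to be left alone
- driver: screwdriver with blue handle, 179 mm long, lying on the table right of and nearer than the case; origin at the centre of the underside; leave alone
- tin: grey open tin, 70 mm across, 58 high, right of and beyond the case; origin at the centre of the underside; leave alone
- hammer: hammer with wooden handle, 276 mm long, lying at the left of the table; origin at the centre of the underside; leave alone
- tape_measure: yellow tape measure 37 x 70 x 64 mm standing left of and beyond the case; origin at the centre of the underside; leave alone

How it is judged:
On the way, in this order (a step that is already met when the one before it is completed fails the run):
1. the flap is folded down (within 0.06 rad of level) while the lid still stands open (over 1.0 rad) (value of joint flap below 0.06 rad and value of joint lid above 1 rad), for 0.2 s.
2. the lid is shut (within 0.04 rad) over the folded flap (value of joint lid below 0.04 rad and value of joint flap below 0.06 rad), for 0.2 s.
At the end, for the whole second after the job is handed in: Flap folded (within 0.06 rad of level), lid shut over it (within 0.04 rad) and at rest, case level within 30 mm of its start, pliers and sanding block within 50 mm and the other loose things within 40 mm of theirs, tin and tape measure upright (all of step 2 and velocity of joint lid between -0.05 and 0.05 rad/s and distance of case from where it was at the start of the episode below 0.03 m and height (world z) of case below 0.012 m and angle between case's own z axis and vertical below 0.1 rad and linear speed of case below 0.02 m/s and distance of each of pliers, sanding_block from where it was at the start of the episode below 0.05 m and distance of each of driver, tin, hammer, tape_measure from where it was at the start of the episode below 0.04 m and angle between each of tin, tape_measure's own z axis and vertical below 0.3 rad); the robot touches nothing.
It fails at once if the lid is swung down past 1.0 rad while the flap still stands up (over 0.3 rad) (value of joint lid below 1 rad and value of joint flap above 0.3 rad).
It fails at once if the case is shoved more than 30 mm, lifted more than 12 mm or tipped (distance of case from where it was at the start of the episode above 0.03 m or height (world z) of case above 0.012 m or angle between case's own z axis and vertical above 0.1 rad).
It fails at once if the pliers or the sanding block in the case are moved more than 50 mm (distance of any of pliers, sanding_block from where it was at the start of the episode above 0.05 m).
It fails at once if the screwdriver, tin, hammer or tape measure is moved more than 40 mm or the tin or tape measure knocked over (distance of any of driver, tin, hammer, tape_measure from where it was at the start of the episode above 0.04 m or angle between any of tin, tape_measure's own z axis and vertical above 0.3 rad).
It also fails if it takes over 59 s, if anything falls off the work surface, if the arm or the gripper's body presses on something with over 40 N, if the wrist force passes 120 N, or if a joint passes its speed limit or range.

## Robot

A 7-joint arm with a two-finger parallel gripper is mounted at the origin on a cart in front of the work surface, level with it; the furniture and walls round the work are solid. World frame = base frame: x ahead of the robot, y to its left, z up, the work surface at z = 0. Lengths are in m, angles in rad, forces in N, time in s.
With the tool pointing down it reaches from about 0.4 to 0.85 m from the base axis. Payload 4.5 kg.
Tool frame: the origin (TCP) lies at the very end of the fingers, on their centre line; the grasp point (between the pads) lies behind it (tcp_to_grasp is the y of the grasp point in the tool frame, in m); y points along the fingers, x is the direction in which the jaws open and shut, and the axes are right-handed (so a half turn about y gives the same grasp; the last joint's range is limited). The gripper opens to 88 mm and grips with 3 to 60 N. Pads are 18 mm wide; open, the fingers measure 123 mm over their backs; the gripper's body (75 mm by 187 mm) begins 45 mm behind the grasp point.
Start: joints at [-1.151, 0.689, -0.195, 1.565, 0.157, 0.902, -0.215], TCP at [0.235, 0.579, 0.239] pointing down, gripper open.
Joint ranges: [-3.01, 3.01], [-0.46, 2.08], [-1.47, 1.51], [0.13, 2.56], [-1, 4.14], [0.04, 2.09], [-2.66, 2.66]. Speed limits (rad/s): [2.57, 2.57, 3.14, 3.14, 3.14, 3.14, 3.14].

## Interface

Orientations are given as a rotation vector (axis times angle).
In Python, from rig import * gives the robot as it stands. The module is installed in compiled form; this text tells all that it offers.
- The arm moves only by the tool carry_out, never from a script. Its argument "targets" is a list of rows, each an object with "gripper": the gripper's target within -1 to 1 (fully open at 1, half-way at 0, shut at -1); "travel": the shift along the world's x, y, z in cm, a list of three; "dr": the turn, a rotation vector about the world's x, y, z in rad, a list of three. A call has 1 to 8 rows; each row shifts and turns the commanded pose from where the row before left it; what a row does not reach is not made up. A row lasts 1/10 s, in which the tool goes at most 50 mm and 8.59 degrees, less where a joint would pass 70% of its speed; a pose out of reach is approached as far as the arm can. A call is refused whole if a number of a shift passes 5 or a number of a turn 0.15, either way. A call with a gripper value outside its range is refused whole. The fingers move at their own pace and stop on an object; "squeeze" is the grip in N (left out, the last holds). Time passes only in rows, so rows that do not move let the fingers close. It gives the time, the measured TCP pose, the force and the opening at its end, in the units of the state.
- get_obs(): the state, without advancing time (a new reading comes with each control period).
- snapshot(name): name is "side" or "top"; returns a dict with "img" (400x640x3 uint8, blue, green, red), "vertical_fov" (degrees; the focal length in pixels is half the picture's height over the tangent of half this angle, whatever the lens; pixels are square), "cx", "cy" (the principal point, pixels), "xyz" and "attitude" of the camera in the world. Camera axes: x right, y up, looking along -z (the intrinsics and any distortion apply to the point x, -y, -z); pixel columns grow to the right and rows downward; lengths in m; the calibration is good to about 2 mm. A picture is of the moment at which its call begins. There is no depth.
- hand_in(): hands the job in, once; it reports no verdict.
The state is a dict: "t": time; "joint_positions": joint angles; "qvel": joint speeds; "tau": joint torques, N m; "eef_pos": TCP position; "eef_rot": TCP orientation; "ft_force": force on the tool from outside, world axes, zero at the start; "ft_torque": the same for the moment, N m; "grip_width": opening from 0.0 (shut) to 1.0 (fully open).
Only numpy, scipy, OpenCV 4.12 (cv2) and the standard library are available. Lean on these libraries where they do the work, as an engineer would, in place of code of your own. Each camera call takes 0.05 s, during which the arm holds its last target.

## Working session

There is one attempt and no reset: what is moved stays moved. The work goes in short steps, Python scripts to look and compute and a tool call to move; the robot and the scene stay as the last step left them, time stands still between calls to the robot, and variables do not carry over. Pictures are saved under pics/ and viewed, and the job is handed in when it is done.

Besides the shell and the picture viewer there is one more tool, called after "Call:" as name(argument=value, ...) on one line, values as JSON. carry_out: Moves the arm, as the interface text tells. Its arguments: {"type":"object","properties":{"targets":{"type":"array","items":{"type":"object","properties":{"gripper":{"type":"number"},"travel":{"type":"array","items":{"type":"number"}},"dr":{"type":"array","items":{"type":"number"}}}}},"squeeze":{"type":"number"}},"required":["targets"]}

```bash
mkdir -p pics; python3 - <<'E'
from rig import *
import cv2
o=get_obs(); print({k:(v.round(3).tolist() if hasattr(v,'round') and hasattr(v,'tolist') else v) for k,v in o.items()})
for n in("side","top"):
    s=snapshot(n); cv2.imwrite(f"pics/{n}0.png",s["img"]); print({k:v for k,v in s.items() if k!="img"})
E
```

```text
{'t': 0.0, 'joint_positions': [-1.151, 0.69, -0.195, 1.566, 0.157, 0.902, -0.215], 'qvel': [0.0, -0.0, 0.0, -0.0, 0.0, 0.0, -0.001], 'tau': [0.0, -52.757, -1.267, -15.343, -0.053, 0.007, 0.0], 'eef_pos': [0.235, 0.578, 0.238], 'eef_rot': [-1.368, -0.92, 0.922], 'ft_force': [0.187, 0.354, 0.369], 'ft_torque': [0.027, -0.012, -0.01], 'grip_width': 1.0025223108842696}
{'vertical_fov': 49.0463374124714, 'cx': 319.4006286152171, 'cy': 197.5145494229487, 'xyz': array([ 0.87708527, -0.6078989 ,  1.14077737]), 'attitude': array([0.61322151, 0.14010767, 0.41858527])}
{'vertical_fov': 44.03999305781798, 'cx': 324.93842656252843, 'cy': 196.18330344097777, 'xyz': array([ 0.16820849, -0.06171853,  1.81973617]), 'attitude': array([ 0.19179876, -0.13001865, -1.15529579])}
```

View pics/side0.png

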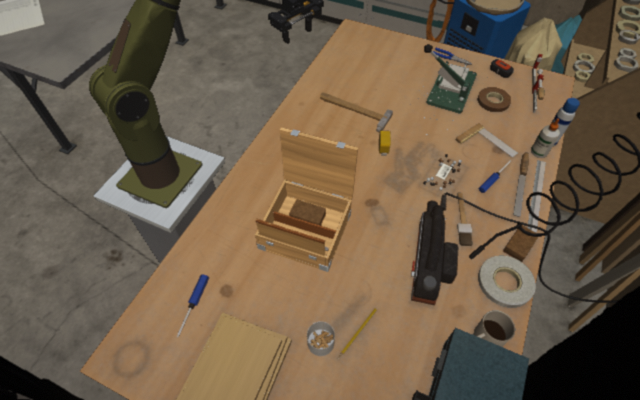

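View pics/top0.png

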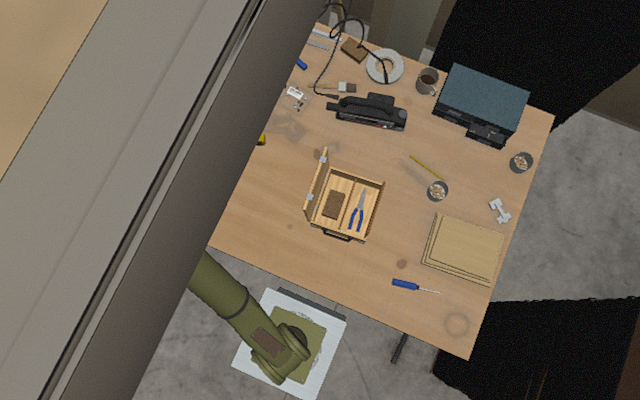

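The side view shows the case centred near (305,225), lid up behind it and the flap upright in front. In the top view the case is near (345,205), partly framed by an overhead shelf. Next I'll enlarge both and check the projection.

```bash
cat > h.py <<'E'
import numpy as np, cv2
from scipy.spatial.transform import Rotation as R
def cam(s):
    H,W=s["img"].shape[:2]; f=H/2/np.tan(np.radians(s["vertical_fov"]/2))
    return f,s["cx"],s["cy"],np.array(s["xyz"]),R.from_rotvec(s["attitude"]).as_matrix()
def proj(c,P):
    f,cx,cy,o,M=c; p=(np.atleast_2d(P)-o)@M
    return np.c_[cx+f*p[:,0]/-p[:,2], cy-f*p[:,1]/-p[:,2]]
def ray(c,u,v):
    f,cx,cy,o,M=c; d=M@np.array([(u-cx)/f,-(v-cy)/f,-1]); return o,d/np.linalg.norm(d)
def onz(c,u,v,z):
    o,d=ray(c,u,v); return o+d*(z-o[2])/d[2]
def tri(c1,p1,c2,p2):
    o1,d1=ray(c1,*p1);o2,d2=ray(c2,*p2)
    A=np.c_[d1,-d2]; t=np.linalg.lstsq(A,o2-o1,rcond=None)[0]
    a=o1+d1*t[0];b=o2+d2*t[1]; return (a+b)/2,np.linalg.norm(a-b)
E
python3 - <<'E'
from rig import *
from h import *
import pickle
S={n:snapshot(n) for n in("side","top")}
pickle.dump(S,open("s0.pkl","wb"))
for n in S: print(n,proj(cam(S[n]),[[0,0,0],[0.235,0.578,0.238]]))
a=S["side"]["img"][120:280,240:370]; cv2.imwrite("pics/sz.png",cv2.resize(a,None,fx=3.7,fy=3.7,interpolation=cv2.INTER_CUBIC))
a=S["top"]["img"][140:250,290:395]; cv2.imwrite("pics/tz.png",cv2.resize(a,None,fx=5,fy=5,interpolation=cv2.INTER_CUBIC))
E
```

```text
side [[159.59199335 173.98254094]
 [296.5935784   34.72404748]]
top [[288.18969667 343.80056857]
 [151.37251994 206.71249764]]
```

View pics/sz.png

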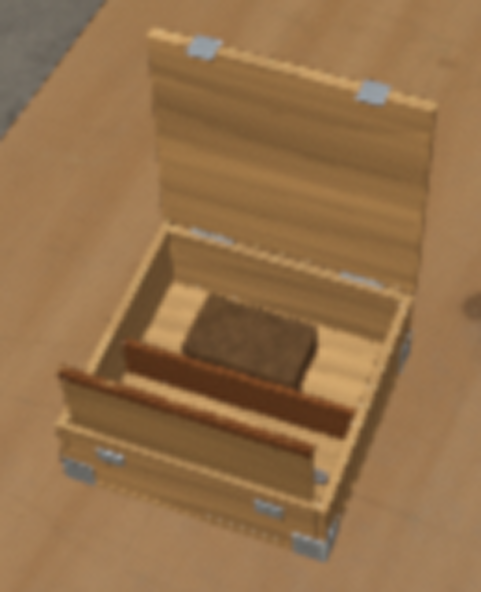

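View pics/tz.png

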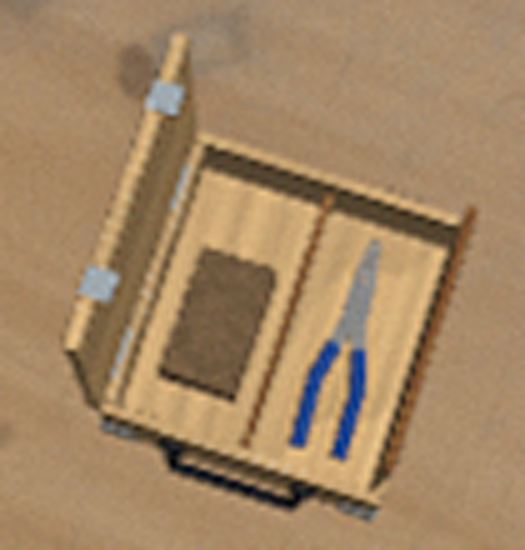

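```bash
python3 - <<'E'
from h import *
import pickle
S=pickle.load(open("s0.pkl","rb")); C={n:cam(S[n]) for n in S}
np.set_printoptions(precision=4,suppress=True)
sz=lambda p:np.array(p)/3.7+[240,120]-.5*(1-1/3.7)
tz=lambda p:np.array(p)/5+[290,140]-.4
# bl(-x,+y) br(+x,+y) fr(+x,-y) fl(-x,-y)
s=[(168,228),(411,296),(325,510),(60,425)]
t=[(100,408),(200,133),(470,222),(375,497)]
Q={}
for n,f,pp in(("side",sz,s),("top",tz,t)):
    P=np.array([onz(C[n],*f(p),.08) for p in pp])[:,:2]; Q[n]=P
    print(n,P.tolist(),P.mean(0),[np.linalg.norm(P[i]-P[(i+1)%4]) for i in range(4)])
    for a,b in((0,1),(3,2)): d=P[b]-P[a]; print(' xax yaw',np.arctan2(d[1],d[0]))
    for a,b in((3,0),(2,1)): d=P[b]-P[a]; print(' yax yaw-90',np.arctan2(d[1],d[0])-np.pi/2)
for nm,a,b in(("lid -x top",(150,33),(70,348)),("lid +x top",(436,106),(180,35)),("flap -x",(62,373),(385,480)),("flap +x",(312,455),(472,208))):
    print(nm,tri(C["side"],sz(a),C["top"],tz(b)))
for a,b in zip(s,t): print("rim tri",tri(C["side"],sz(a),C["top"],tz(b)))
E
```

```text
side [[0.42934683497707876, 0.09483549781552647], [0.6386866633579907, 0.1149292531446856], [0.6552185714151962, -0.0896863288774209], [0.44241053033567357, -0.1079092857500118]] [0.5414 0.003 ] [np.float64(0.21030197989980454), np.float64(0.205282343103973), np.float64(0.2135868406650656), np.float64(0.20316522192407618)]
 xax yaw 0.09569313204047794
 xax yaw 0.08542257519134808
 yax yaw-90 0.06434523691987093
 yax yaw-90 0.08061984166520886
top [[0.419978710849808, 0.10094382663728482], [0.6352840142595753, 0.11641191920987462], [0.6520391988503337, -0.08965125555032152], [0.4393491784983834, -0.10321405222661764]] [0.5367 0.0061] [np.float64(0.21586022228332424), np.float64(0.20674324221826823), np.float64(0.2131220171896737), np.float64(0.2050747534903611)]
 xax yaw 0.07171937853759276
 xax yaw 0.06368167958325309
 yax yaw-90 0.09459666311072112
 yax yaw-90 0.08113242439139978
lid -x top (array([0.4187, 0.1154, 0.2831]), np.float64(0.001347504881598954))
lid +x top (array([0.6368, 0.1344, 0.2848]), np.float64(0.002284210768844866))
flap -x (array([ 0.4454, -0.101 ,  0.1428]), np.float64(0.006730879011546243))
flap +x (array([ 0.6432, -0.0863,  0.1466]), np.float64(0.0005615583154135715))
rim tri (array([0.4228, 0.103 , 0.0662]), np.float64(0.0022935922430530526))
rim tri (array([0.6371, 0.1174, 0.0755]), np.float64(0.0015722610704195417))
rim tri (array([ 0.6538, -0.0889,  0.0767]), np.float64(0.0022233734250577935))
rim tri (array([ 0.44  , -0.1039,  0.0729]), np.float64(0.0015107103213368254))
```

```bash
python3 - <<'E'
from rig import *
import rig
from h import *
np.set_printoptions(precision=4,suppress=True)
print([k for k in dir(rig) if not k.startswith('_')], getattr(rig,'tcp_to_grasp',None))
M=R.from_rotvec(get_obs()["eef_rot"]); print(M.as_matrix())
yaw=.08
for sg in(1,-1):
    x=sg*np.array([np.cos(yaw),np.sin(yaw),0]); y=np.array([0,0,-1.]); z=np.cross(x,y)
    T=R.from_matrix(np.c_[x,y,z]); print(sg,(T*M.inv()).as_rotvec())
E
```

```text
['IKError', 'get_obs', 'hand_in', 'snapshot', 'tcp_to_grasp'] -0.0187
[[ 0.3763 -0.0003 -0.9265]
 [ 0.9265 -0.001   0.3763]
 [-0.0011 -1.     -0.0001]]
1 [ 0.0007 -0.0009 -1.105 ]
-1 [0.001  0.0008 2.0366]
```

Call:
carry_out(targets=[{"gripper": -1,"travel": [0,0,5],"dr": [0,0,0]},{"gripper": -1,"travel": [0,0,5],"dr": [0,0,0]},{"gripper": -1,"travel": [3,-4,4],"dr": [0,0,-0.14]},{"gripper": -1,"travel": [3,-4,0],"dr": [0,0,-0.14]},{"gripper": -1,"travel": [3,-4,0],"dr": [0,0,-0.14]},{"gripper": -1,"travel": [3,-4,0],"dr": [0,0,-0.14]},{"gripper": -1,"travel": [3,-4,0],"dr": [0,0,-0.14]},{"gripper": -1,"travel": [3,-4,0],"dr": [0,0,-0.14]}], squeeze=10)

```text
t: 1.0
eef_pos: [0.4094, 0.346, 0.3701]
eef_rot: [-1.554, -0.267, 0.266]
ft_force: [1.0, 0.8, -0.4]
grip_width: 0.297
```

Call:
carry_out(targets=[{"gripper": -1,"travel": [2,-4,0],"dr": [0,0,-0.13]},{"gripper": -1,"travel": [2,-4,0],"dr": [0,0,-0.13]},{"gripper": -1,"travel": [2,-4,0],"dr": [0,0,0]},{"gripper": -1,"travel": [2,-4,0],"dr": [0,0,0]},{"gripper": -1,"travel": [2,-4,0],"dr": [0,0,0]},{"gripper": -1,"travel": [1,-4,0],"dr": [0,0,0]},{"gripper": -1,"travel": [1,-4,0],"dr": [0,0,0]},{"gripper": -1,"travel": [1,-4,0],"dr": [0,0,0]}])

```text
t: 1.8
eef_pos: [0.5386, 0.0262, 0.3699]
eef_rot: [-1.57, -0.067, 0.067]
ft_force: [0.2, 0.9, -0.1]
grip_width: 0.005
```

Call:
carry_out(targets=[{"gripper": -1,"travel": [0,-4,0],"dr": [0,0,0]},{"gripper": -1,"travel": [0,-4,0],"dr": [0,0,0]},{"gripper": -1,"travel": [0,-4,0],"dr": [0,0,0]},{"gripper": -1,"travel": [0,-4,0],"dr": [0,0,0]},{"gripper": -1,"travel": [0,0,0],"dr": [0,0,0]}])

```text
t: 2.3
eef_pos: [0.5372, -0.1396, 0.37]
eef_rot: [-1.575, -0.058, 0.059]
ft_force: [-0.4, -0.3, 0.2]
grip_width: 0.004
```

Call:
carry_out(targets=[{"gripper": -1,"travel": [0,-0.5,-5],"dr": [0,0,0]},{"gripper": -1,"travel": [0,0,-5],"dr": [0,0,0]},{"gripper": -1,"travel": [1,0,-5],"dr": [0,0,0]},{"gripper": -1,"travel": [0,0,-5],"dr": [0,0,0]},{"gripper": -1,"travel": [0,0,-3],"dr": [0,0,0]},{"gripper": -1,"travel": [0,0,0],"dr": [0,0,0]}])

```text
t: 2.9
eef_pos: [0.5454, -0.1354, 0.1373]
eef_rot: [-1.567, -0.061, 0.074]
ft_force: [-0.4, 0.6, -0.1]
grip_width: 0.008
```

```bash
cat > look.py <<'E'
import sys
from rig import *
from h import *
import pickle
k=sys.argv[1]
S={n:snapshot(n) for n in("side","top")}
pickle.dump(S,open(f"s{k}.pkl","wb"))
a=cv2.resize(S["side"]["img"][110:280,235:375],None,fx=3,fy=3,interpolation=cv2.INTER_CUBIC)
b=cv2.resize(S["top"]["img"][130:260,280:400],None,fx=3,fy=3,interpolation=cv2.INTER_CUBIC)
h=max(a.shape[0],b.shape[0]); o=np.zeros((h,a.shape[1]+b.shape[1],3),np.uint8)
o[:a.shape[0],:a.shape[1]]=a;o[:b.shape[0],a.shape[1]:]=b
cv2.imwrite(f"pics/l{k}.png",o)
E
python3 look.py 1
```

```text
(no output)
```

View pics/l1.png

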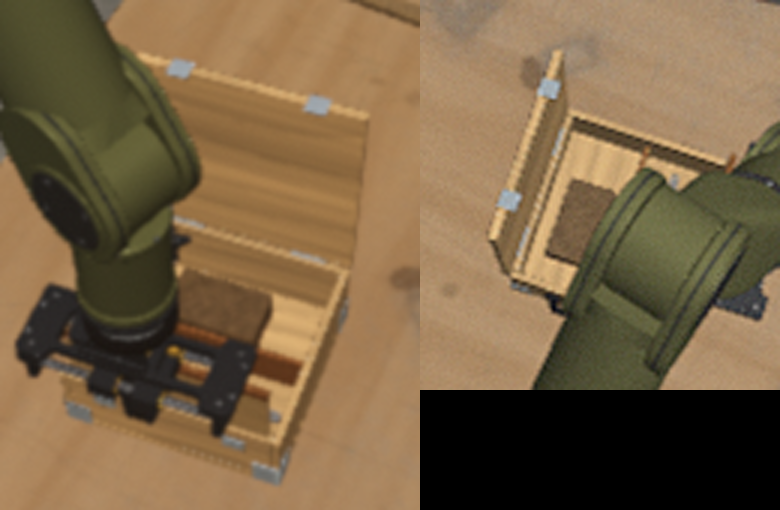

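Call:
carry_out(targets=[{"gripper": -1,"travel": [0,1.5,0],"dr": [0,0,0]},{"gripper": -1,"travel": [0,1.5,0],"dr": [0,0,0]},{"gripper": -1,"travel": [0,1.5,0],"dr": [0,0,0]},{"gripper": -1,"travel": [0,1.5,0],"dr": [0,0,0]}])

```text
t: 3.4
eef_pos: [0.5487, -0.0754, 0.142]
eef_rot: [-1.57, -0.069, 0.067]
ft_force: [-1.2, -1.3, -0.6]
grip_width: 0.003
```

Call:
carry_out(targets=[{"gripper": -1,"travel": [0,1.4,-0.5],"dr": [0,0,0]},{"gripper": -1,"travel": [0,1.4,-0.5],"dr": [0,0,0]},{"gripper": -1,"travel": [0,1,-1],"dr": [0,0,0]},{"gripper": -1,"travel": [0,1,-1],"dr": [0,0,0]},{"gripper": -1,"travel": [0,0,0],"dr": [0,0,0]}])

```text
t: 3.9
eef_pos: [0.5475, -0.0268, 0.1093]
eef_rot: [-1.568, -0.067, 0.071]
ft_force: [0.2, 0.5, -0.7]
grip_width: 0.001
```

```bash
python3 look.py 2; python3 -c "
from rig import *
o=get_obs();print(o['eef_pos'],o['ft_force'])"
```

```text
[ 0.54820237 -0.0291396   0.11058804] [ 0.41713596  0.27717512 -0.5135671 ]
```

View pics/l2.png

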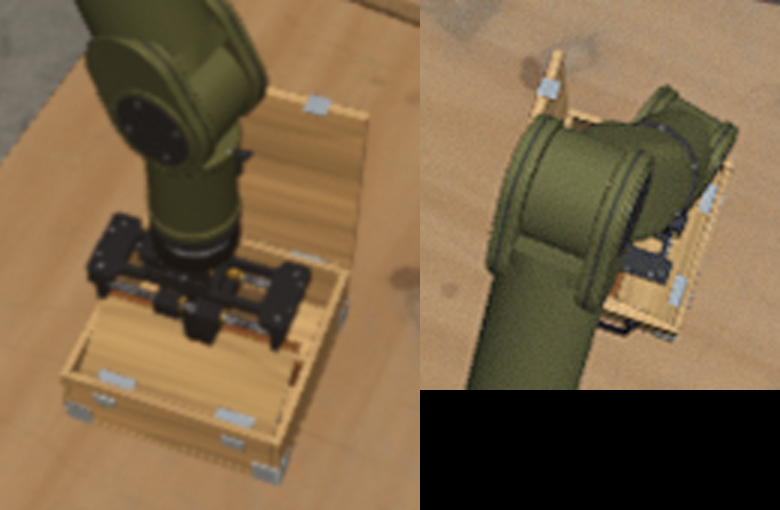

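The flap is folded to about 30° with the tips on it, and the lid and case haven't moved. I'll keep pressing it down.

Call:
carry_out(targets=[{"gripper": -1,"travel": [0,0.6,-1],"dr": [0,0,0]},{"gripper": -1,"travel": [0,0.4,-1],"dr": [0,0,0]},{"gripper": -1,"travel": [0,0.2,-1],"dr": [0,0,0]},{"gripper": -1,"travel": [0,0,-0.8],"dr": [0,0,0]},{"gripper": -1,"travel": [0,0,0],"dr": [0,0,0]}])

```text
t: 4.5
eef_pos: [0.5475, -0.017, 0.0718]
eef_rot: [-1.569, -0.065, 0.069]
ft_force: [-0.8, 0.3, 0.2]
grip_width: 0.005
```

Call:
carry_out(targets=[{"gripper": -1,"travel": [0,0,-0.4],"dr": [0,0,0]},{"gripper": -1,"travel": [0,0,0],"dr": [0,0,0]}])

```text
t: 4.7
eef_pos: [0.5483, -0.0174, 0.0689]
eef_rot: [-1.57, -0.066, 0.067]
ft_force: [-0.5, -0.7, 0.8]
grip_width: 0.004
```

Call:
carry_out(targets=[{"gripper": -1,"travel": [0,0,-0.4],"dr": [0,0,0]},{"gripper": -1,"travel": [0,0,0],"dr": [0,0,0]}])

```text
t: 4.9
eef_pos: [0.5484, -0.0172, 0.065]
eef_rot: [-1.57, -0.067, 0.067]
ft_force: [-0.5, 0.1, 0.7]
grip_width: 0.005
```

Call:
carry_out(targets=[{"gripper": -1,"travel": [0,0,-0.4],"dr": [0,0,0]},{"gripper": -1,"travel": [0,0,0],"dr": [0,0,0]}])

```text
t: 5.1
eef_pos: [0.5487, -0.0172, 0.0632]
eef_rot: [-1.569, -0.068, 0.065]
ft_force: [-4.1, 0.9, 18.5]
grip_width: 0.008
```

Call:
carry_out(targets=[{"gripper": -1,"travel": [0,0,-0.3],"dr": [0,0,0]},{"gripper": -1,"travel": [0,0,0],"dr": [0,0,0]}])

```text
t: 5.3
eef_pos: [0.5488, -0.0172, 0.0629]
eef_rot: [-1.569, -0.068, 0.064]
ft_force: [-8.4, 0.7, 44.9]
grip_width: 0.004
```

The tip stopped hard at z = 0.063, which is the top of the flap when level. Lifting off.

Call:
carry_out(targets=[{"gripper": -1,"travel": [0,0,1],"dr": [0,0,0]},{"gripper": -1,"travel": [0,0,4],"dr": [0,0,0]},{"gripper": -1,"travel": [0,-0.5,5],"dr": [0,0,0]},{"gripper": -1,"travel": [0,-0.5,5],"dr": [0,0,0]},{"gripper": -1,"travel": [0,-1,5],"dr": [0,0,0]},{"gripper": -1,"travel": [0,0,5],"dr": [0,0,0]},{"gripper": -1,"travel": [0,0,5],"dr": [0,0,0]},{"gripper": -1,"travel": [0,0,2],"dr": [0,0,0]}])

```text
t: 6.1
eef_pos: [0.5501, -0.0374, 0.3818]
eef_rot: [-1.57, -0.073, 0.06]
ft_force: [1.5, 0.0, -0.5]
grip_width: 0.004
```

```bash
python3 look.py 3
```

```text
(no output)
```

View pics/l3.png

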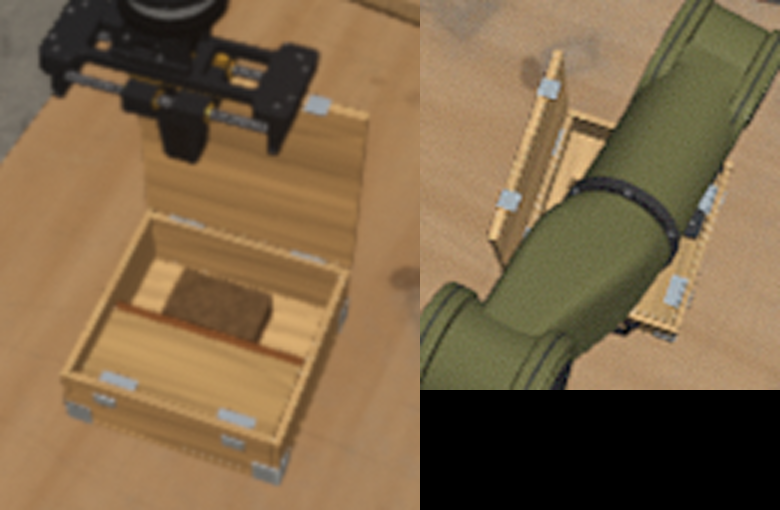

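The flap now lies level along the divider (side crop, edge from about (120,305) to (305,360)). The lid is still open and the case hasn't moved. Next I'll cross above the lid to its outer side.

Call:
carry_out(targets=[{"gripper": -1,"travel": [0,4,0],"dr": [0,0,0]},{"gripper": -1,"travel": [0,4,0],"dr": [0,0,0]},{"gripper": -1,"travel": [0,4,0],"dr": [0,0,0]},{"gripper": -1,"travel": [-1,4,0],"dr": [0,0,0]},{"gripper": -1,"travel": [-1,4,0],"dr": [0,0,0]},{"gripper": -1,"travel": [0,4,0],"dr": [0,0,0]},{"gripper": -1,"travel": [0,1,0],"dr": [0,0,0]},{"gripper": -1,"travel": [0,0,0],"dr": [0,0,0]}])

```text
t: 7.0
eef_pos: [0.5273, 0.2149, 0.3749]
eef_rot: [-1.57, -0.068, 0.072]
ft_force: [0.5, 0.2, -0.3]
grip_width: 0.007
```

Call:
carry_out(targets=[{"gripper": -1,"travel": [0,0,-4],"dr": [0,0,0]},{"gripper": -1,"travel": [0,0,-4],"dr": [0,0,0]},{"gripper": -1,"travel": [0,0,-3.5],"dr": [0,0,0]},{"gripper": -1,"travel": [0,0,0],"dr": [0,0,0]}])

```text
t: 7.4
eef_pos: [0.5254, 0.2092, 0.2572]
eef_rot: [-1.575, -0.057, 0.072]
ft_force: [-0.7, 0.4, -0.6]
grip_width: 0.005
```

```bash
python3 look.py 4
```

```text
(no output)
```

View pics/l4.png

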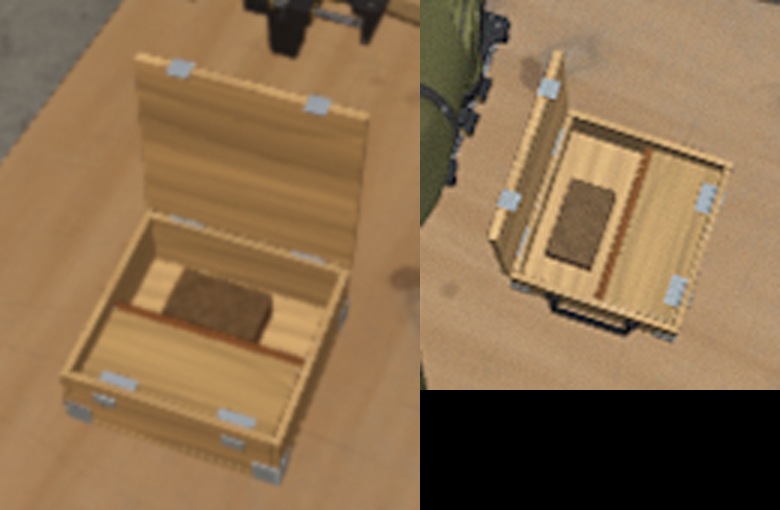

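Call:
carry_out(targets=[{"gripper": -1,"travel": [0.2,-2,0.5],"dr": [0,0,0]},{"gripper": -1,"travel": [0,-2,0],"dr": [0,0,0]},{"gripper": -1,"travel": [0,-1.5,0],"dr": [0,0,0]},{"gripper": -1,"travel": [0,-1.5,0],"dr": [0,0,0]},{"gripper": -1,"travel": [0.1,-1.5,0],"dr": [0,0,0]},{"gripper": -1,"travel": [0.1,-1.5,0],"dr": [0,0,0]},{"gripper": -1,"travel": [0.1,-1.5,0],"dr": [0,0,0]}])

```text
t: 8.2
eef_pos: [0.5337, 0.0976, 0.2669]
eef_rot: [-1.569, -0.068, 0.067]
ft_force: [0.5, 1.2, -0.6]
grip_width: 0.005
```

Call:
carry_out(targets=[{"gripper": -1,"travel": [0.1,-1.5,-0.2],"dr": [0,0,0]},{"gripper": -1,"travel": [0.1,-1.5,-0.3],"dr": [0,0,0]},{"gripper": -1,"travel": [0.1,-1.5,-0.4],"dr": [0,0,0]},{"gripper": -1,"travel": [0.1,-1.5,-0.6],"dr": [0,0,0]},{"gripper": -1,"travel": [0,0,0],"dr": [0,0,0]}])

```text
t: 8.7
eef_pos: [0.5367, 0.0344, 0.2508]
eef_rot: [-1.572, -0.062, 0.065]
ft_force: [-0.4, -1.0, 0.6]
grip_width: 0.004
```

```bash
python3 look.py 5
```

```text
(no output)
```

View pics/l5.png

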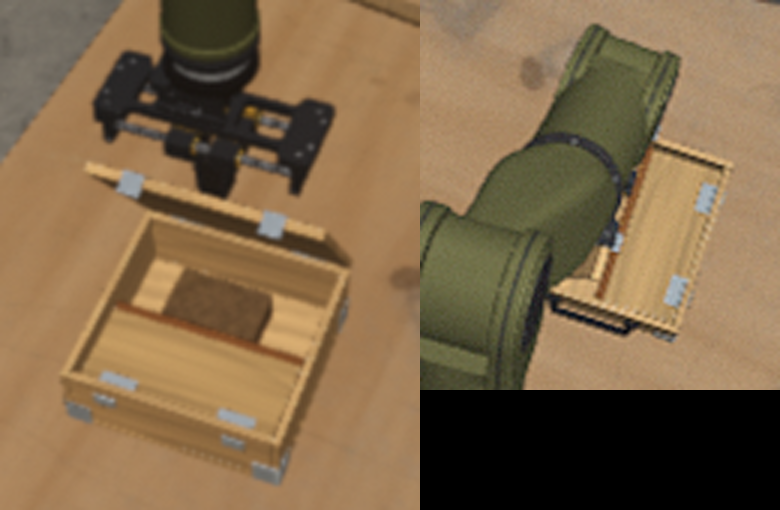

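The lid is about 60° from shut, with the tips resting on its outer face. The case and flap are unchanged, so I'll continue along the arc.

Call:
carry_out(targets=[{"gripper": -1,"travel": [0.1,-1.5,-0.9],"dr": [0,0,0]},{"gripper": -1,"travel": [0.1,-1.5,-1.0],"dr": [0,0,0]},{"gripper": -1,"travel": [0.1,-1.3,-1.1],"dr": [0,0,0]},{"gripper": -1,"travel": [0.1,-1.1,-1.2],"dr": [0,0,0]},{"gripper": -1,"travel": [0.1,-1.1,-1.2],"dr": [0,0,0]},{"gripper": -1,"travel": [0,-1,-1.3],"dr": [0,0,0]}])

```text
t: 9.4
eef_pos: [0.5426, -0.0374, 0.1838]
eef_rot: [-1.57, -0.067, 0.067]
ft_force: [-0.4, 0.8, 1.0]
grip_width: 0.004
```

Call:
carry_out(targets=[{"gripper": -1,"travel": [0,-0.7,-1.3],"dr": [0,0,0]},{"gripper": -1,"travel": [0,-0.6,-1.3],"dr": [0,0,0]},{"gripper": -1,"travel": [0,-0.5,-1.3],"dr": [0,0,0]},{"gripper": -1,"travel": [0,-0.3,-1.3],"dr": [0,0,0]},{"gripper": -1,"travel": [0,-0.2,-1],"dr": [0,0,0]},{"gripper": -1,"travel": [0,0,0],"dr": [0,0,0]}])

```text
t: 10.0
eef_pos: [0.5412, -0.0599, 0.1211]
eef_rot: [-1.569, -0.064, 0.069]
ft_force: [0.5, 1.3, 0.5]
grip_width: 0.008
```

Call:
carry_out(targets=[{"gripper": -1,"travel": [0,-0.2,-0.8],"dr": [0,0,0]},{"gripper": -1,"travel": [0,-0.2,-0.8],"dr": [0,0,0]},{"gripper": -1,"travel": [0,0,-0.6],"dr": [0,0,0]},{"gripper": -1,"travel": [0,0,0],"dr": [0,0,0]}])

```text
t: 10.4
eef_pos: [0.5419, -0.0638, 0.0999]
eef_rot: [-1.57, -0.066, 0.068]
ft_force: [-0.8, 0.8, 0.5]
grip_width: 0.004
```

Call:
carry_out(targets=[{"gripper": -1,"travel": [0,0,-0.4],"dr": [0,0,0]},{"gripper": -1,"travel": [0,0,0],"dr": [0,0,0]}])

```text
t: 10.6
eef_pos: [0.5423, -0.0638, 0.0965]
eef_rot: [-1.57, -0.067, 0.067]
ft_force: [-0.3, -0.3, -0.0]
grip_width: 0.005
```

Call:
carry_out(targets=[{"gripper": -1,"travel": [0,0,-0.3],"dr": [0,0,0]},{"gripper": -1,"travel": [0,0,0],"dr": [0,0,0]}])

```text
t: 10.8
eef_pos: [0.5424, -0.0638, 0.0936]
eef_rot: [-1.57, -0.067, 0.067]
ft_force: [-0.1, -0.1, 0.5]
grip_width: 0.007
```

Call:
carry_out(targets=[{"gripper": -1,"travel": [0,0,-0.4],"dr": [0,0,0]},{"gripper": -1,"travel": [0,0,0],"dr": [0,0,0]}])

```text
t: 11.0
eef_pos: [0.5427, -0.0639, 0.0904]
eef_rot: [-1.57, -0.068, 0.066]
ft_force: [-1.1, -0.2, 6.8]
grip_width: 0.006
```

Call:
carry_out(targets=[{"gripper": -1,"travel": [0,0,-0.2],"dr": [0,0,0]},{"gripper": -1,"travel": [0,0,0],"dr": [0,0,0]}])

```text
t: 11.2
eef_pos: [0.5427, -0.0639, 0.0902]
eef_rot: [-1.57, -0.068, 0.065]
ft_force: [-4.5, 0.7, 24.8]
grip_width: 0.004
```

The tip met a hard stop at z = 0.090, the top of the shut lid. I'll lift clear, look again, and measure.

Call:
carry_out(targets=[{"gripper": -1,"travel": [0,0,1],"dr": [0,0,0]},{"gripper": -1,"travel": [0,0,4],"dr": [0,0,0]},{"gripper": -1,"travel": [0,0,5],"dr": [0,0,0]},{"gripper": -1,"travel": [0,3,5],"dr": [0,0,0]},{"gripper": -1,"travel": [0,5,4],"dr": [0,0,0]},{"gripper": -1,"travel": [0,5,0],"dr": [0,0,0]},{"gripper": -1,"travel": [0,5,0],"dr": [0,0,0]},{"gripper": -1,"travel": [0,5,0],"dr": [0,0,0]}])

```text
t: 12.0
eef_pos: [0.5422, 0.1528, 0.2623]
eef_rot: [-1.569, -0.067, 0.066]
ft_force: [0.2, -0.2, -0.3]
grip_width: 0.006
```

Call:
carry_out(targets=[{"gripper": -1,"travel": [0,3,0],"dr": [0,0,0]},{"gripper": -1,"travel": [0,0,0],"dr": [0,0,0]},{"gripper": -1,"travel": [0,0,0],"dr": [0,0,0]}])

```text
t: 12.3
eef_pos: [0.5421, 0.181, 0.2615]
eef_rot: [-1.571, -0.068, 0.068]
ft_force: [0.0, 0.3, -0.9]
grip_width: 0.007
```

```bash
python3 look.py 6; python3 -c "
import pickle,cv2
S=pickle.load(open('s6.pkl','rb'));cv2.imwrite('pics/s6.png',S['side']['img'])"
```

```text
(no output)
```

View pics/l6.png

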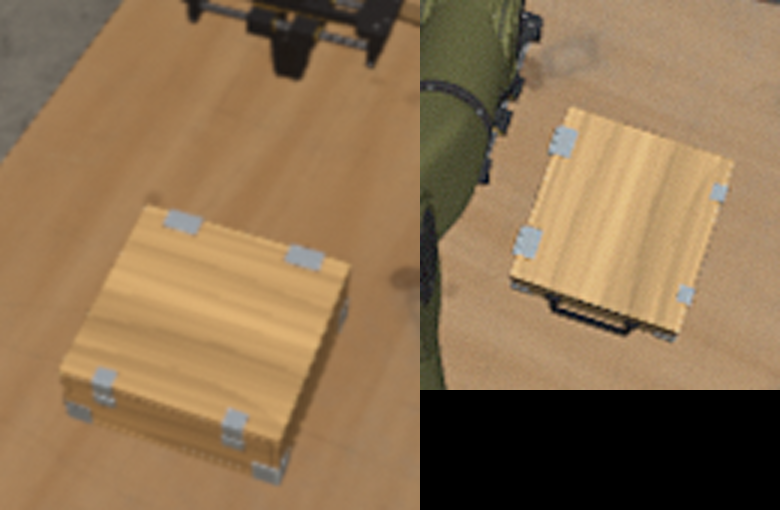

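View pics/s6.png

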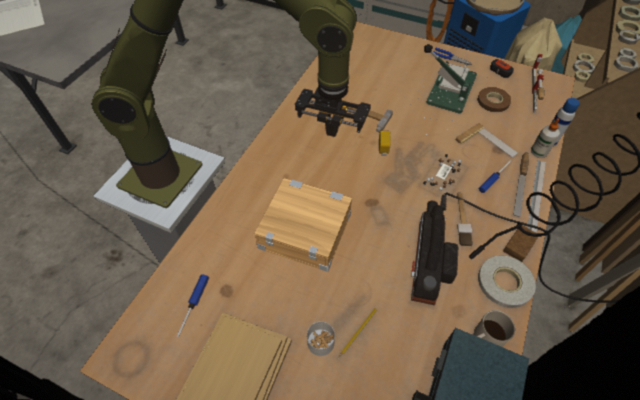

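The lid is shut flush, the case corners sit at the same pixels as before, and the tape (385,142), driver, tin and hammer are unmoved. The gripper is clear of everything.

```bash
python3 -c "
from rig import *
print(hand_in())"
```

```text
the job is handed in; nothing more can be done
None
```

The tool case is closed and the job is handed in, after about 12.4 s of the 59 s allowed. `hand_in()` reports no verdict, so success is judged only from my own checks.

- **Flap:** With the lid still standing open, I pushed the flap down from outside with the shut fingertips. They met a hard stop at z = 63 mm, the height of the top face when the flap is level. The force peaked at about 45 N there; the flap then stayed down, level along the divider in the pictures.
- **Lid:** I pushed its outer face over in an arc until it met a hard stop at z = 90 mm, which is the top of the shut lid. The force there was about 25 N.
- **Last look:** The lid lay flush on the rim, and the case showed no visible shift in the pictures. The screwdriver, tin, tape measure and the visible part of the hammer looked unmoved. The gripper was about 17 cm above the lid, touching nothing.

**Not measured or in doubt:**
- I judged the final joint angles from the stop heights and the pictures, not by direct measurement.
- I could not see the pliers once the flap was down, or the sanding block once the lid was shut. The block looked unmoved until then.
- Early on, heights triangulated from the two views came out up to about 14 mm low at the rim. I used the given dimensions for heights instead.
- The 45 N on the flap was on the fingertips. The 40 N limit is for the arm and the gripper's body, so I don't expect it to count, but nothing confirmed that.

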